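# Set out the bench for casting a gel

### The job

Set out the bench for casting a gel: lay the clear tray flat between the two end dams of the green casting stand, seat the comb across it in the pair of slots nearest the tray's end, stand the conical flask in the middle of the stirrer's plate and set the aluminium weighing dish in the middle of the balance's pan. Stand the small beaker on the table beside the casting stand, on the stirrer's side, level with the middle of the stand's long edge and about 4 cm clear of it. Leave the tube rack and the pen where they lie.

Things in the scene. Friction and masses are not known exactly. Their poses are not given: they have to be found in the camera images.
- tray_mid (a point): Loose clear trough, ends open: 100 mm long (x), 62 wide (y), 26 high; floor and side walls 4 thick. Starts flat on the table. Slots 19 mm wide, 6 deep in the wall tops form two pairs: the end pair centred 32 mm from the middle towards +x, the other 10 mm from it towards -x. Point: the tray's centre, 13 mm above its underside; z up. Grasp across the outside of the walls (along y).
- comb_grip (a point): Loose white comb: bar 74 mm long (y), 10 thick (x), 12 high; on it a grip tab 42 long, 10 thick, 24 high; teeth 40 wide, 3 thick, 14 long below. Point: centre of the tab, 24 mm above the bar's underside, 38 above the teeth's tips; z up. Starts upright, bar ends in the 8 mm deep slots of a small fixed grey rack, point 48 mm above the table. In the tray the bar rests on the slot bottoms.
- flask_neck (a point): Loose empty glass conical flask, 115 mm high, base 64 mm across, with a straight neck 28 mm across from 70 mm up to the rim. Starts on the table. Point: on its axis in the neck, 97 mm above its underside; z up. Grasp it by the neck.
- dish_mid (a point): Loose round aluminium weighing dish, 58 mm across outside, 16 mm high, open at the top. Starts on the table. Point: on its axis, 8 mm above its underside; z up.
- beaker_mid (a point): Loose small milky plastic beaker, 50 mm across outside, 70 mm high, open at the top. Starts on the table. Point: on its axis, 35 mm above its underside; z up. (A far larger beaker, 88 mm across, stands off to the side and has no part in the job.)
- stand_bed (a point): Fixed green casting stand: base plate 150 mm long (x), 90 wide (y), 8 thick; a dam 74 mm wide near each end rises 25 mm above it, leaning out (106 mm apart at the foot, 120 at the top). The tray lies between, its length along x, either way round. Sides open. Point: centre of the plate's top, 8 mm above the table; z up. The beaker's centre belongs 110 mm from it along y.
- stirrer_plate (a point): Fixed white magnetic stirrer, 140 mm wide, with two black knobs and a round white top plate 124 mm across. Point: centre of the plate's top, 75 mm above the table; x points to the knobs; z up. It stands on one side of the casting stand, the balance on the other; which side varies.
- balance_pan (a point): Fixed grey bench balance, 145 mm wide, with a round steel pan 120 mm across and a black keypad. The pan does not give. Point: centre of the pan's top, 45 mm above the table; x points to the keypad; z up.
- tube_rack: Bystander: grey square rack of small tubes, 64 mm square, 32 mm high, loose among the things. Origin at the centre of its underside.
- pen_mid (a point): Bystander: marker pen lying on the table, 130 mm long (x), 11 mm thick, loose. Point: its middle.
Mind the look-alikes: they are no part of the job. Leave any red look-alike of the part that bears beaker_mid alone. What is shaped like the part that bears flask_neck but red is not meant.

How it is judged (in metres and radians):
At the end, for the whole second after the job is handed in: At rest: tray flat between the dams (9 mm along, 12 mm across, 0.14 rad); comb upright, down in the end slots (3 mm); flask and dish upright within 15 mm of the middle of plate and pan; beaker upright on the table, on the stirrer's side, 23-57 mm clear of the stand, within 20 mm of its middle (x of tray_mid in the frame of stand_bed between -0.009 and 0.009 m and y of tray_mid in the frame of stand_bed between -0.012 and 0.012 m and z of tray_mid in the frame of stand_bed between 0.01 and 0.016 m and angle between the x axis of tray_mid and the x axis of stand_bed, either way round below 0.14 rad and angle between each of tray_mid, flask_neck, dish_mid, beaker_mid's own z axis and vertical below 0.06 rad and x of comb_grip in the frame of tray_mid between 0.024 and 0.04 m and y of comb_grip in the frame of tray_mid between -0.01 and 0.01 m and z of comb_grip in the frame of tray_mid between 0.028 and 0.034 m and angle between the y axis of comb_grip and the y axis of tray_mid, either way round below 0.2 rad and angle between comb_grip's own z axis and vertical below 0.12 rad and horizontal distance between flask_neck and stirrer_plate below 0.015 m and z of flask_neck in the frame of stirrer_plate between 0.093 and 0.101 m and horizontal distance between dish_mid and balance_pan below 0.015 m and z of dish_mid in the frame of balance_pan between 0.004 and 0.012 m and x of beaker_mid in the frame of stand_bed between -0.02 and 0.02 m and height (world z) of beaker_mid between 0.031 and 0.039 m and ((y of beaker_mid in the frame of stand_bed between 0.093 and 0.127 m and y of stirrer_plate in the frame of stand_bed above 0 m) or (y of beaker_mid in the frame of stand_bed between -0.127 and -0.093 m and y of stirrer_plate in the frame of stand_bed below 0 m)) and linear speed of each of tray, comb, flask, dish, beaker below 0.02 m/s); the robot touches nothing.
It fails at once if the tube rack is shifted by more than 3 cm (distance of tube_rack from where it was at the start of the episode above 0.03 m).
It fails at once if the pen is shifted by more than 3 cm (distance of pen_mid from where it was at the start of the episode above 0.03 m).
It also fails if it takes over 125 s, if anything falls off the work surface, if the arm or the gripper's body presses on something with over 40 N, if the wrist force passes 120 N, or if a joint passes its speed limit or range.

### The arm

A 6-joint arm with a two-finger parallel gripper is mounted at the origin on the work surface. World frame = base frame: x ahead of the robot, y to its left, z up, the work surface at z = 0. Lengths are in mm, angles in rad, forces in N, time in s.
With the tool pointing down it reaches from about 400 to 825 mm from the base axis. Payload 7 kg.
Tool frame: the origin (TCP) lies at the very end of the fingers, on their centre line; the grasp point (between the pads) lies 19 mm behind it; z points along the fingers, y is the direction in which the jaws open and shut (so a half turn about z gives the same grasp; the last joint's range is limited). The gripper opens to 88 mm and grips with 3 to 60 N. Pads are 19 mm wide; open, the fingers measure 130 mm over their backs; the gripper's body (78 mm by 193 mm) begins 47 mm behind the grasp point.
Start: joints at [1.452, 0.359, 0.012, 0, -1.224, -0.288], TCP at [267.085, 619.888, 187.861] pointing down, gripper open.
Joint ranges: [-3.07, 3.07], [-1.43, 2.12], [-1.02, 1.25], [-3.03, 1.67], [-3.05, -0], [-3.03, 3.03]. Speed limits (rad/s): [2.39, 2.39, 3.01, 3.14, 3.14, 3.14].

### API

Orientations are given as a unit quaternion [x, y, z, w].
In Python, from plant import bot gives the robot as it stands. Calls block until the motion is done:
- bot.move_ptp(position, orientation): joint-space move of the TCP to a pose.
- bot.line_to(position, velocity=150, ori=None): straight line of the TCP; ori=None keeps the orientation; velocity is the mean speed in mm/s.
- bot.move_joints(angles): joint-space move.
- bot.move_gripper(opening, force=None): finger opening in mm; force is the grip in N (None keeps the last); returns when the fingers have stopped.
- bot.pause(seconds).
- bot.solve_ik(position, orientation): joint angles nearest the present ones, or None.
- bot.read_state(): the state.
- bot.camera(name): name is "scene" or "top"; returns the picture (420x560x3 uint8, red, green, blue); there is no depth.
- bot.get_calibration(name): a dict with "fx", "fy", "cx", "cy" (pixels), "distortion" ([k1, k2, p1, p2, k3] as OpenCV has them; the pictures are not rectified), "view" (4x4, takes a point from world to camera coordinates). Camera axes: x right, y up, looking along -z (the intrinsics and any distortion apply to the point x, -y, -z); pixel columns grow to the right and rows downward; lengths in mm; the calibration is good to about 2 mm. A picture is of the moment at which its call begins. get_calibration takes no time and is no camera call.
A pose or a line that the arm cannot do raises bot.Unreachable and nothing moves.
- bot.close_job(): hands the job in, once; it reports no verdict.
The state is a dict: "t": time; "joint_pos": joint angles; "qvel": joint speeds; "tau": joint torques, N m; "tcp_pos": TCP position; "eef_rot": TCP orientation; "contact_force": force on the tool from outside, world axes, zero at the start; "moment": the same for the moment, N m; "width": finger opening in mm.
Only numpy, scipy, OpenCV 4.12 (cv2) and the standard library are available. Lean on these libraries where they do the work, as an engineer would, in place of code of your own. Each camera call takes 0.05 s, during which the arm holds its last target.

## Working session

There is one attempt and no reset: what is moved stays moved. The work goes in short steps, each a Python script; the robot and the scene stay as the last script left them, time stands still between calls to the robot, and variables do not carry over. Pictures are saved under pics/ and viewed, and the job is handed in when it is done.

```bash
ls; mkdir -p pics
python3 - <<'E'
from plant import bot
import cv2,numpy as np
for n in("scene","top"):
    im=bot.camera(n); cv2.imwrite(f"pics/{n}0.png",im[:,:,::-1])
    c=bot.get_calibration(n); print(n,{k:np.round(v,4).tolist() for k,v in c.items()})
s=bot.read_state();print(s)
E
```

```text
pics
scene {'fx': 531.791, 'fy': 531.791, 'cx': 279.0254, 'cy': 207.1839, 'distortion': [-0.1622, 0.0, 0.0, 0.0, 0.0], 'view': [[-0.6545, 0.756, 0.0101, 330.1321], [-0.624, -0.5477, 0.5573, 257.9447], [0.4268, 0.3584, 0.8303, -1360.2098], [0.0, 0.0, 0.0, 1.0]]}
top {'fx': 452.3815, 'fy': 452.3815, 'cx': 273.0912, 'cy': 213.4949, 'distortion': [-0.0948, 0.0, 0.0, 0.0, 0.0], 'view': [[-0.024, -0.9995, -0.0191, 10.4484], [0.9856, -0.0268, 0.1667, -474.0367], [-0.1672, -0.0148, 0.9858, -1005.7245], [0.0, 0.0, 0.0, 1.0]]}
{'t': 0.1, 'joint_pos': array([ 1.45210562e+00,  3.59326093e-01,  1.11338904e-02, -3.13109132e-04,
       -1.22407918e+00, -2.88105587e-01]), 'qvel': array([-0.00107061, -0.00158381,  0.00144126,  0.00168576,  0.00173434,
        0.00198505]), 'tau': array([-1.65224534e-03, -5.84161556e+01,  2.93751276e+01,  7.01545089e+00,
        1.02297086e-02, -4.03085846e-05]), 'tcp_pos': array([266.90512731, 619.44662647, 187.0013613 ]), 'eef_rot': array([ 9.79374767e-01, -2.02050737e-01, -8.42718663e-05,  7.47339549e-04]), 'contact_force': array([ 0.17337486, -0.15468877, -0.17127431]), 'moment': array([-0.04873233, -0.01377576,  0.01786365]), 'width': 87.35075989569646}
```

View pics/scene0.png

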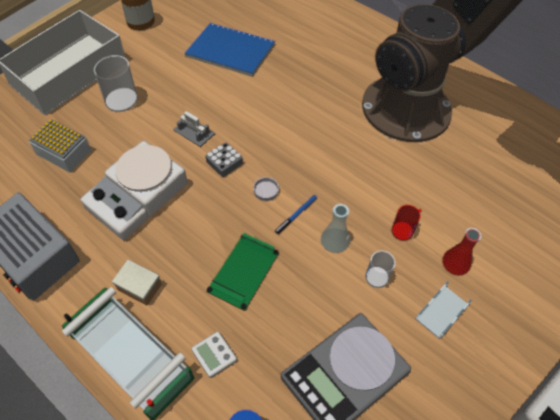

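View pics/top0.png

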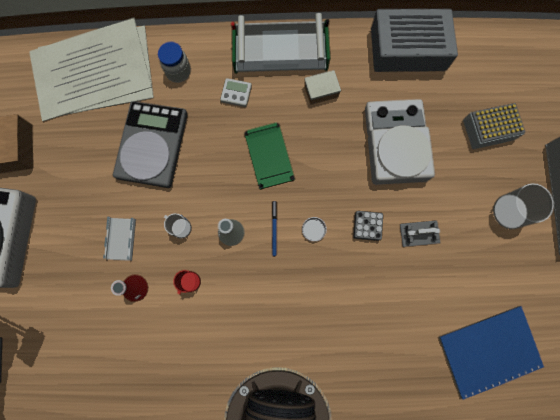

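The top view has +x up and +y left. The small milky beaker is at about (178,227) and a red cup at (187,282). The grey flask is at (229,232) and a red flask at (130,288). The clear tray is at (120,239), the dish at (314,230), the comb in its rack at (420,233) and the stand at (269,155). I'll enlarge crops to confirm these and measure.

```bash
cat > h.py <<'E'
import numpy as np,cv2
from plant import bot
def cal(n):
    c=bot.get_calibration(n)
    K=np.array([[c['fx'],0,c['cx']],[0,c['fy'],c['cy']],[0,0,1.]]);V=np.array(c['view'])
    D=np.array(c['distortion'],float)
    F=np.diag([1,-1,-1.]);return K,D,F@V[:3,:3],F@V[:3,3]
def p2w(n,uv,z):
    K,D,R,t=cal(n)
    p=cv2.undistortPoints(np.array(uv,float).reshape(-1,1,2),K,D)[:,0]
    d=np.c_[p,np.ones(len(p))]@R; c=-R.T@t
    z=np.broadcast_to(z,len(p))
    return c+d*((z-c[2])/d[:,2])[:,None]
def w2p(n,P):
    K,D,R,t=cal(n)
    return cv2.projectPoints(np.array(P,float).reshape(-1,3),cv2.Rodrigues(R)[0],t,K,D)[0][:,0]
def crop(im,x0,y0,x1,y1,s,f):
    c=cv2.resize(im[y0:y1,x0:x1,::-1],None,fx=s,fy=s,interpolation=cv2.INTER_CUBIC)
    for u in range((x0+9)//10*10,x1,10):
        cv2.line(c,(int((u-x0+.5)*s),0),(int((u-x0+.5)*s),6),(0,0,255),1)
        if u%20==0: cv2.putText(c,str(u),(int((u-x0)*s),18),0,.4,(0,0,255),1)
    for u in range((y0+9)//10*10,y1,10):
        cv2.line(c,(0,int((u-y0+.5)*s)),(6,int((u-y0+.5)*s)),(0,0,255),1)
        if u%20==0: cv2.putText(c,str(u),(8,int((u-y0)*s)+4),0,.4,(0,0,255),1)
    cv2.imwrite(f,c)
E
python3 - <<'E'
from h import *
im=cv2.imread('pics/top0.png')[:,:,::-1]
crop(im,95,200,255,310,5,'pics/c1.png')
crop(im,225,110,365,260,4,'pics/c2.png')
crop(im,290,190,450,260,5,'pics/c3.png')
crop(im,105,90,195,195,5,'pics/c4.png')
crop(im,360,90,440,195,5,'pics/c5.png')
E
```

```text
(no output)
```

View pics/c1.png

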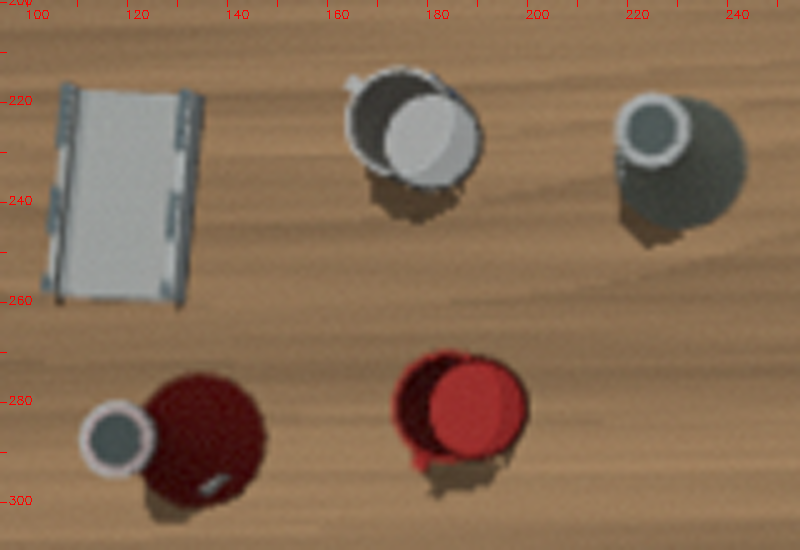

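View pics/c2.png

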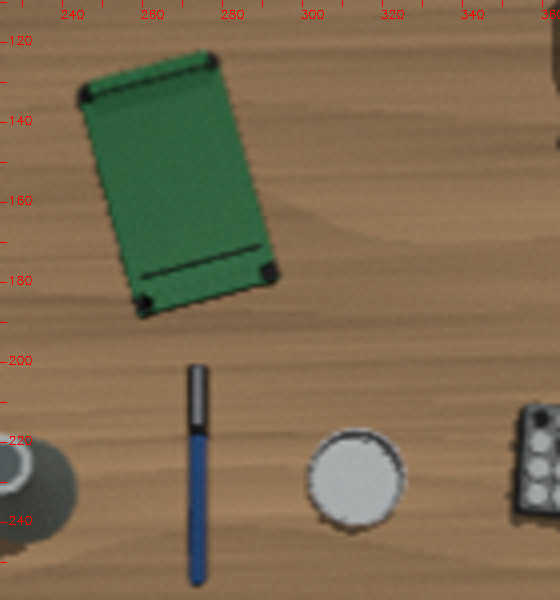

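View pics/c3.png

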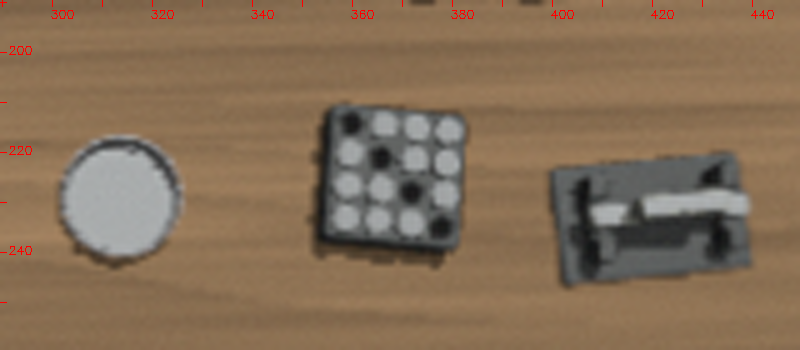

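View pics/c4.png

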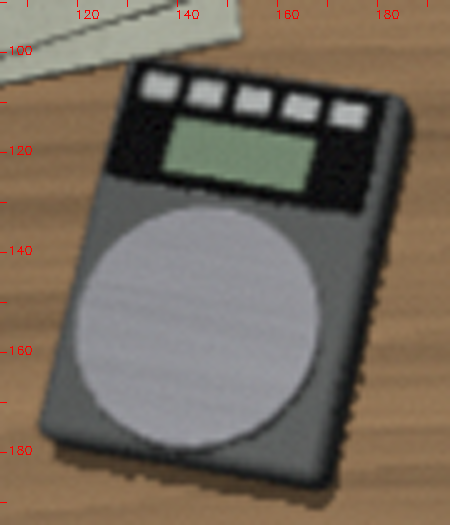

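View pics/c5.png

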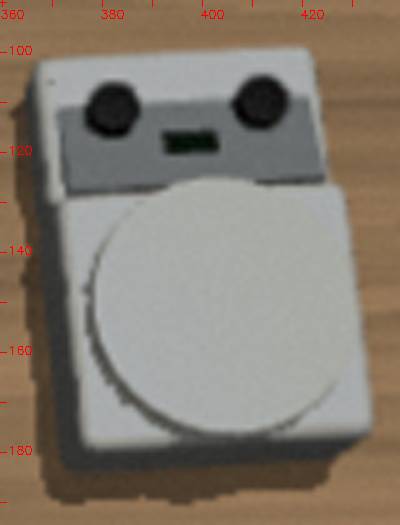

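The crops confirm the choices. The milky beaker at (178,227) and the clear grey flask at (229,232) are the ones meant, and the red pair at (130,288) and (187,282) are decoys. The tray's end slots look to be toward image-down. Next are scene-view crops as a second view.

Run:
```python
from h import *
im=cv2.imread('pics/scene0.png')[:,:,::-1]
crop(im,410,275,480,345,8,'pics/d1.png')
crop(im,165,105,250,180,8,'pics/d2.png')
crop(im,310,195,400,295,6,'pics/d3.png')
im=cv2.imread('pics/top0.png')[:,:,::-1]
crop(im,98,210,140,265,10,'pics/d4.png')
```

```text
(no output)
```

View pics/d1.png

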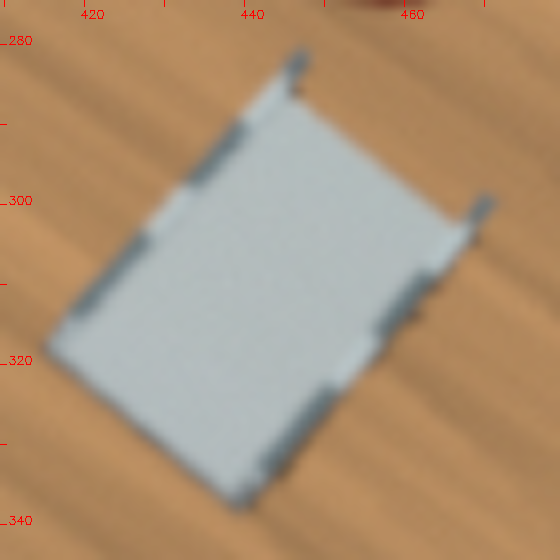

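View pics/d2.png

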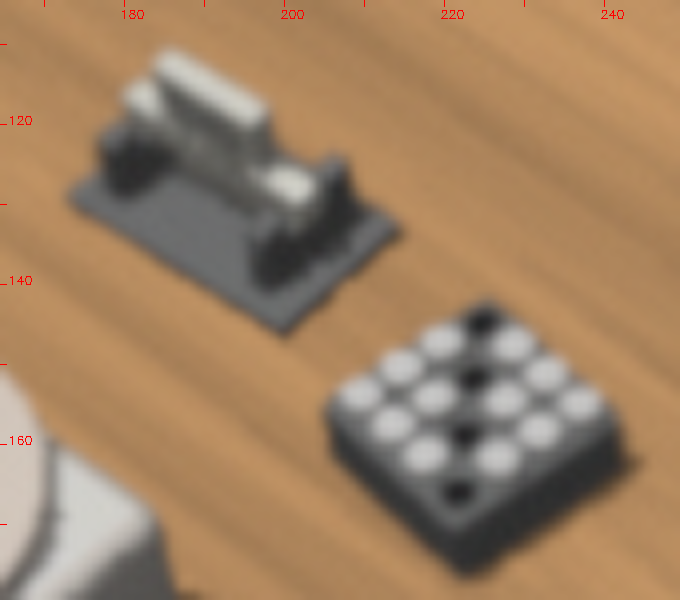

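View pics/d3.png

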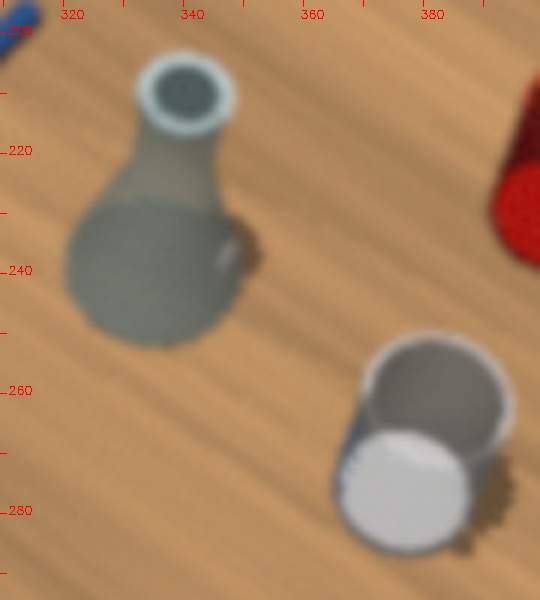

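View pics/d4.png

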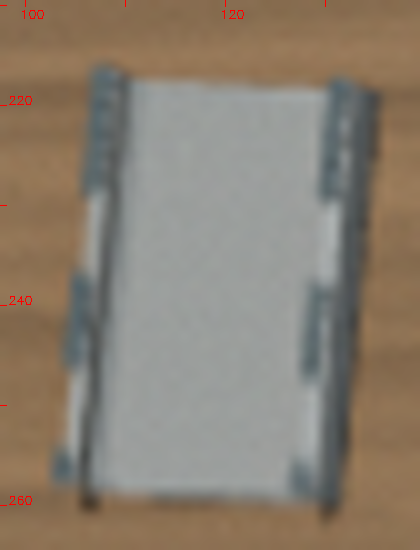

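```bash
cat > fit.py <<'E'
from h import *
from scipy.optimize import least_squares
def fit(name,init,obs):
    # obs: (cam,(u,v),(x,y,z model, z above table))
    def f(p):
        c,s=np.cos(p[2]),np.sin(p[2]); r=[]
        for cam,uv,m in obs:
            P=[p[0]+c*m[0]-s*m[1],p[1]+s*m[0]+c*m[1],m[2]]
            r+=list(w2p(cam,P)[0]-uv)
        return np.array(r)
    s=least_squares(f,init,x_scale=[10,10,.1]); print(name,np.round(s.x,3)); print(np.round(s.fun.reshape(-1,2),1).tolist()); return s.x
E
python3 - <<'E'
from fit import *
for n in("top","scene"):
    K,D,R,t=cal(n); print(n,-R.T@t)
T="top";S="scene"
g=p2w(T,[(119,239)],13)[0]
fit("tray",[g[0],g[1],3.1],[(T,(106.7,216.3),(-50,-31,26)),(T,(102.8,258.3),(50,-31,26)),(T,(135.2,219),(-50,31,0)),(T,(130.7,261),(50,31,0)),
 (T,(130.7,217.5),(-50,27,26)),(T,(126.3,258),(50,27,26)),
 (S,(414.3,318.5),(-50,31,0)),(S,(439,338.5),(-50,-31,0)),(S,(470.5,299),(50,-31,26)),(S,(447,281),(50,31,26))])
print("beaker rim",p2w(T,[(174,224)],70),p2w(S,[(381,262)],70),"base",p2w(T,[(180,227.5)],2),p2w(S,[(376.5,276.5)],2))
print("flask rim",p2w(T,[(223.5,226)],115),p2w(S,[(338.7,210.3)],115))
print("dish",p2w(T,[(312.5,229)],12),p2w(T,[(302,229),(326.4,229)],12))
print("pan",p2w(T,[(142.5,155)],45),p2w(T,[(118.5,155),(167,155)],45),p2w(S,[(363,357)],45))
print("stir",p2w(T,[(402.5,151.5)],75),p2w(T,[(376.5,151),(429,151)],75),p2w(S,[(144.5,167)],75))
g=p2w(T,[(267,155)],8)[0]
fit("stand",[g[0],g[1],0.2],[(T,(242,132),(75,45,8)),(T,(276.5,122.5),(75,-45,8)),(T,(291.5,179),(-75,-45,8)),(T,(258,189),(-75,45,8))])
E
```

```text
top [ 299.35591472  -17.15678678 1070.69759369]
scene [957.63815196 379.22119465 982.2493452 ]
tray [428.693 367.231   3.072]
[[0.5, -0.1], [0.2, -0.2], [0.7, -0.0], [1.4, -0.9], [0.1, -0.3], [0.5, 1.3], [0.5, 0.2], [0.4, 0.6], [1.2, 1.0], [0.1, -0.4]]
beaker rim [[451.10807557 221.85442695  70.        ]] [[454.77533373 219.25890459  70.        ]] base [[452.53871071 223.38710108   2.        ]] [[451.23416136 219.7577502    2.        ]]
flask rim [[437.16839888 103.94961977 115.        ]] [[440.06554298  97.72653671 115.        ]]
dish [[439.27665727 -93.29678417  12.        ]] [[ 439.94617945  -68.54729288   12.        ]
 [ 438.38419011 -126.07132564   12.        ]]
pan [[623.44123038 306.71533826  45.        ]] [[625.68974045 365.69108735  45.        ]
 [621.26027727 247.21512535  45.        ]] [[622.82457939 303.51900136  45.        ]]
stir [[ 604.40122941 -302.68088637   75.        ]] [[ 606.96514952 -242.64761049   75.        ]
 [ 604.29490832 -364.55582366   75.        ]] [[ 605.14151113 -302.43686436   75.        ]]
stand [6.24196e+02 1.04090e+01 2.41000e-01]
[[-0.5, -0.2], [0.1, 0.0], [1.5, 0.2], [-1.0, -0.1]]
```

Run:
```python
from h import *
im=cv2.imread('pics/scene0.png')[:,:,::-1]
crop(im,200,225,290,315,6,'pics/e1.png')
crop(im,240,165,290,210,10,'pics/e2.png')
im=cv2.imread('pics/top0.png')[:,:,::-1]
crop(im,235,115,300,195,7,'pics/e3.png')
crop(im,395,210,445,255,12,'pics/e4.png')
```

```text
(no output)
```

View pics/e1.png

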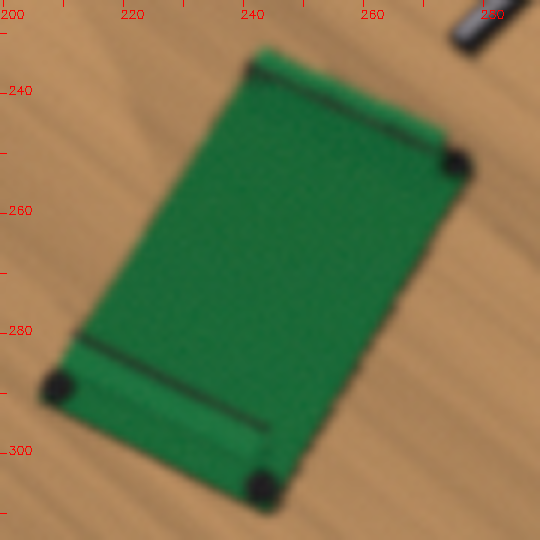

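View pics/e2.png

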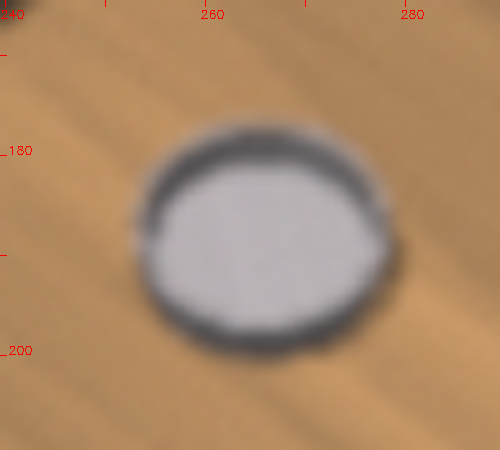

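View pics/e3.png

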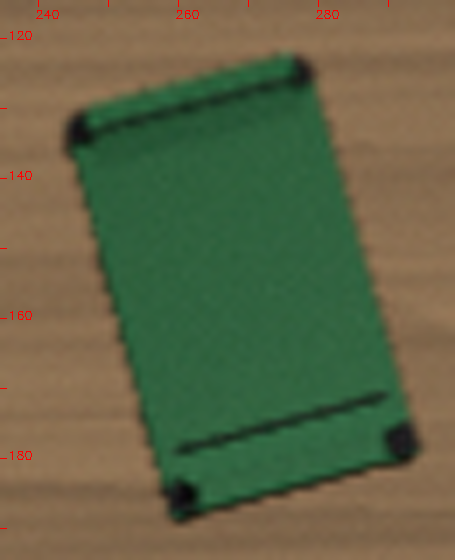

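View pics/e4.png

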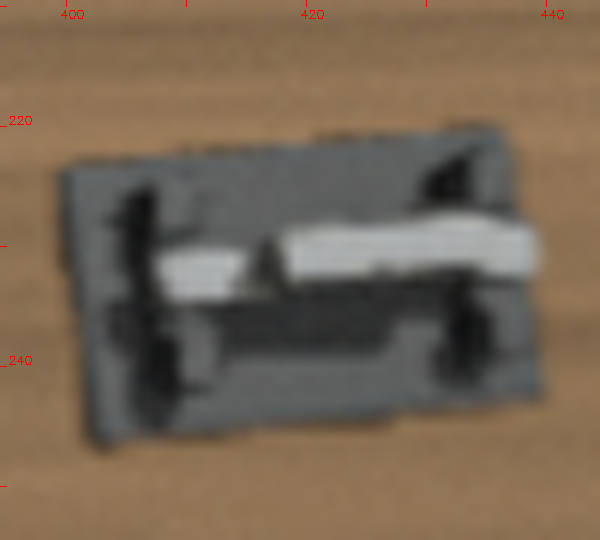

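Run:
```python
from fit import *
T="top";S="scene"
st=fit("stand",[615,10,0.24],[(T,(258.6,188.8),(-75,45,0)),(T,(294,180),(-75,-45,0)),(S,(207,292),(75,-45,0)),(S,(244.6,310.4),(75,45,0)),(S,(278.6,254.6),(-75,45,0))])
c,s=np.cos(st[2]),np.sin(st[2])
for nm,m in {"plate far":[(75,45,8),(75,-45,8)],"foot-":[(-53,37,8),(-53,-37,8)],"top-":[(-60,37,33),(-60,-37,33)],"foot+":[(53,37,8),(53,-37,8)],"top+":[(60,37,33),(60,-37,33)]}.items():
    P=[[st[0]+c*a-s*b,st[1]+s*a+c*b,z] for a,b,z in m]
    print(nm,"T",np.round(w2p(T,P),1).tolist(),"S",np.round(w2p(S,P),1).tolist())
fit("comb",[440,-320,0.1],[(T,(407.6,232.6),(0,37,36)),(T,(439.6,230.5),(0,-37,36)),(T,(418,230.9),(0,21,60)),(T,(436.8,229.8),(0,-21,60)),
 (S,(184.5,111.8),(0,-21,60)),(S,(197.4,118.5),(0,21,60)),(S,(180.8,116.4),(0,-37,36)),(S,(204.3,128.3),(0,37,36))])
im=cv2.imread('pics/top0.png')
g=p2w(T,[(312.5,229)],16)[0]
print(p2w(S,[(266,188)],12))
```

```text
stand [6.23691e+02 6.15100e+00 2.31000e-01]
[[-0.0, 0.9], [0.4, 0.4], [-1.3, 0.4], [-0.2, 1.6], [1.0, -1.2]]
plate far T [[243.4, 131.7], [278.7, 122.7]] S [[244.2, 310.5], [205.3, 290.7]]
foot- T [[259.3, 179.6], [288.9, 171.9]] S [[271.3, 258.1], [240.4, 243.6]]
top- T [[259.6, 179.8], [289.9, 172.0]] S [[272.9, 249.6], [241.5, 235.0]]
foot+ T [[248.7, 139.1], [277.8, 131.7]] S [[246.2, 299.6], [214.3, 283.7]]
top+ T [[247.3, 133.0], [277.0, 125.5]] S [[243.9, 297.3], [211.3, 281.0]]
comb [ 4.22518e+02 -3.49430e+02  7.30000e-02]
[[0.6, 0.7], [-0.3, -0.4], [0.0, 0.4], [-0.7, -0.4], [-0.0, -0.3], [0.0, 0.6], [0.2, -0.9], [-0.8, 0.6]]
[[438.84537433 -95.71624471  12.        ]]
```

```bash
cat >> fit.py <<'E'
def over(cam,im,polys,f,box,s):
    x0,y0,x1,y1=box
    c=cv2.resize(np.ascontiguousarray(im[y0:y1,x0:x1,::-1]),None,fx=s,fy=s,interpolation=cv2.INTER_CUBIC)
    for P,col in polys:
        q=((w2p(cam,P)-[x0,y0]+.5)*s-.5)
        cv2.polylines(c,[np.round(q).astype(int).reshape(-1,1,2)],True,col,1)
    cv2.imwrite(f,c)
def place(p,m): 
    c,s=np.cos(p[2]),np.sin(p[2]); m=np.array(m,float)
    return np.c_[p[0]+c*m[:,0]-s*m[:,1],p[1]+s*m[:,0]+c*m[:,1],m[:,2]]
def circ(x,y,z,r): 
    a=np.linspace(0,2*np.pi,40)[:-1]; return np.c_[x+r*np.cos(a),y+r*np.sin(a),0*a+z]
E
python3 - <<'E'
from fit import *
T="top";S="scene"
st=fit("stand",[615,10,0.24],[(T,(258.6,188.8),(-75,45,0)),(T,(294,180),(-75,-45,0)),(S,(207,292),(75,-45,0)),(S,(244.6,310.4),(75,45,0)),(S,(278.6,254.6),(-75,45,0)),
(T,(260.3,178.9),(-60,37,33)),(T,(289.9,171.1),(-60,-37,33)),(T,(247,133.6),(60,37,33)),(T,(277.5,126.3),(60,-37,33)),(S,(211.5,280),(60,-37,33)),(S,(243.5,295.5),(60,37,33)),(S,(242,235.5),(-60,-37,33)),(S,(273.5,250),(-60,37,33))])
tr=[428.7,367.2,3.072];cb=[422.5,-349.4,.073]
R=(0,0,255);G=(0,255,0);Y=(0,255,255)
L=[(circ(452.5,221,70,25),R),(circ(452.5,221,0,25),G),(circ(438.6,101,115,14),R),(circ(438.6,101,0,32),G),(circ(439,-94.5,16,29),R),(circ(439,-94.5,0,26),G),
(circ(623,305,45,60),R),(circ(604.8,-302.5,75,62),R)]
for z,col in((26,R),(0,G)):
    L.append((place(tr,[(50,31,z),(50,-31,z),(-50,-31,z),(-50,31,z)]),col))
L.append((place(st,[(75,45,8),(75,-45,8),(-75,-45,8),(-75,45,8)]),Y));L.append((place(st,[(60,37,33),(60,-37,33),(-60,-37,33),(-60,37,33)]),R))
L.append((place(cb,[(5,21,60),(5,-21,60),(-5,-21,60),(-5,21,60)]),R));L.append((place(cb,[(5,37,36),(5,-37,36),(-5,-37,36),(-5,37,36)]),G))
t=cv2.imread('pics/top0.png')[:,:,::-1];s=cv2.imread('pics/scene0.png')[:,:,::-1]
over(T,t,L,'pics/o1.png',(95,90,255,265),3.3);over(T,t,L,'pics/o2.png',(235,110,445,260),3.7)
over(S,s,L,'pics/o3.png',(75,95,290,315),2.7);over(S,s,L,'pics/o4.png',(300,190,490,400),2.8)
E
```

```text
stand [6.23322e+02 5.82800e+00 2.28000e-01]
[[-0.0, 1.0], [0.5, 0.6], [-1.4, 0.1], [-0.3, 1.4], [1.1, -1.3], [-0.7, 1.0], [0.0, 1.1], [0.5, -0.5], [-0.3, -0.7], [-0.2, 0.7], [0.3, 1.6], [-0.4, -0.7], [-0.5, -0.5]]
```

View pics/o1.png

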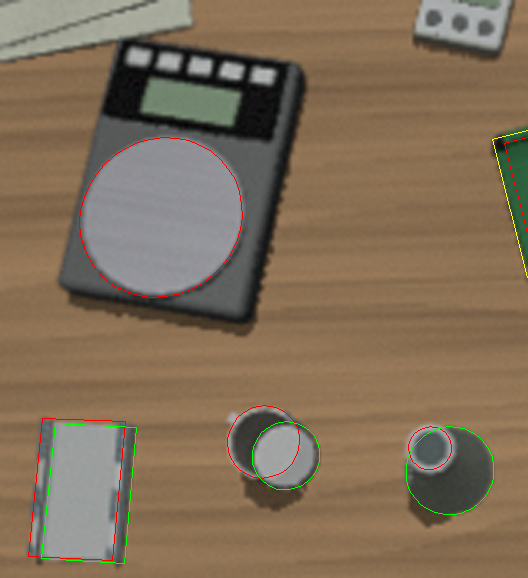

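View pics/o2.png

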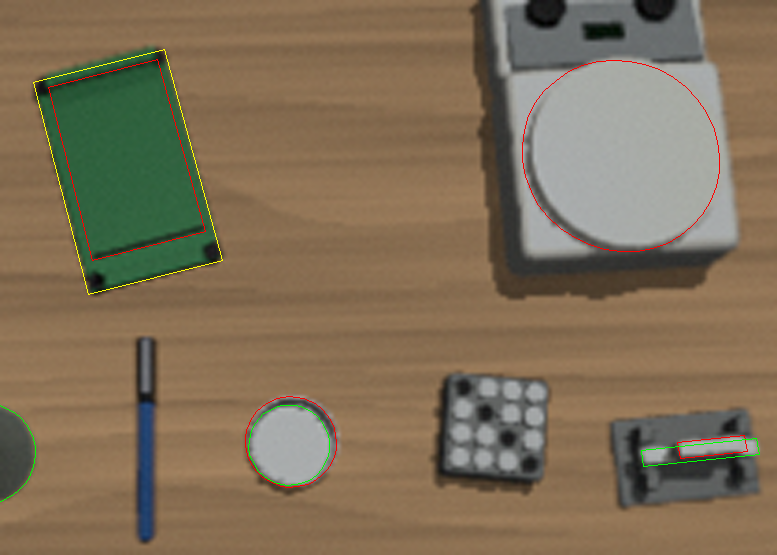

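View pics/o3.png

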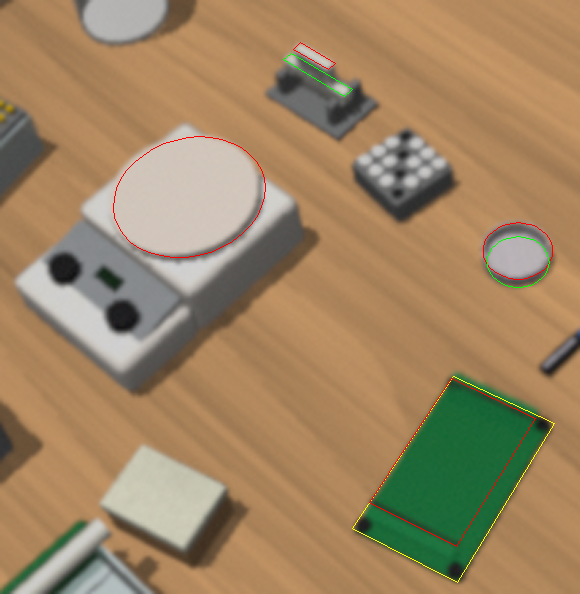

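View pics/o4.png

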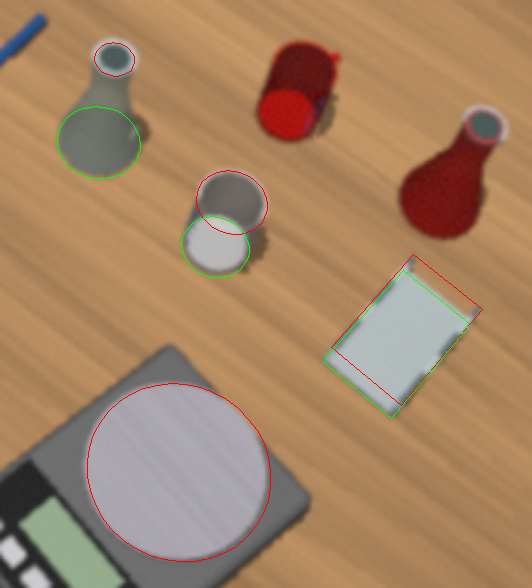

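All the projected models lie on the image outlines, and the two views differ by 3 mm on average (6 mm for the flask). I'll move the flask first.

```bash
cat > m.py <<'E'
from fit import *
def quat(phi):
    best=None
    q0=np.array(bot.read_state()['joint_pos'])
    a=(phi+np.pi/2)/2
    return [np.cos(a),np.sin(a),0,0],[np.cos(a+np.pi/2),np.sin(a+np.pi/2),0,0]
def ori(pos,phi):
    q0=np.array(bot.read_state()['joint_pos']);o=[]
    for q in quat(phi):
        s=bot.solve_ik(pos,q)
        if s is not None:
            s=np.array(s); o.append((abs(s-q0).max()+ (3 if abs(s[5])>2.8 else 0),q,s))
    o.sort(key=lambda k:k[0]); return o[0][1]
def st(msg=""):
    s=bot.read_state(); print(msg,"t",round(s['t'],1),"tcp",np.round(s['tcp_pos'],1),"F",np.round(s['contact_force'],1),"w",round(s['width'],1),"j6",round(s['joint_pos'][5],2)); return s
E
python3 - <<'E'
from m import *
q=ori([438.6,101,200],np.pi/2); print(q)
bot.line_to([438.6,101,200],350,q); st("above")
bot.line_to([438.6,101,90],150); bot.line_to([438.6,101,78.5],60); st("down")
bot.move_gripper(20,20); st("grip")
bot.line_to([438.6,101,120],120); st("lift")
im=bot.camera("scene"); crop(im,250,100,450,300,3,'pics/f1.png')
E
```

```text
[np.float64(-1.0), np.float64(1.2246467991473532e-16), 0, 0]
above t 1.8 tcp [438.3 101.4 200. ] F [ 0.  -0.8  0.8] w 87.8 j6 0.9
down t 3.0 tcp [438.4 100.8  78.3] F [ 0.1  0.6 -0.4] w 87.8 j6 0.9
grip t 4.2 tcp [438.6 101.   78.5] F [0.3 0.4 0.7] w 19.8 j6 0.9
lift t 4.7 tcp [438.4 101.  119.8] F [-0.5  0.3 -0.8] w 20.3 j6 0.9
```

View pics/f1.png

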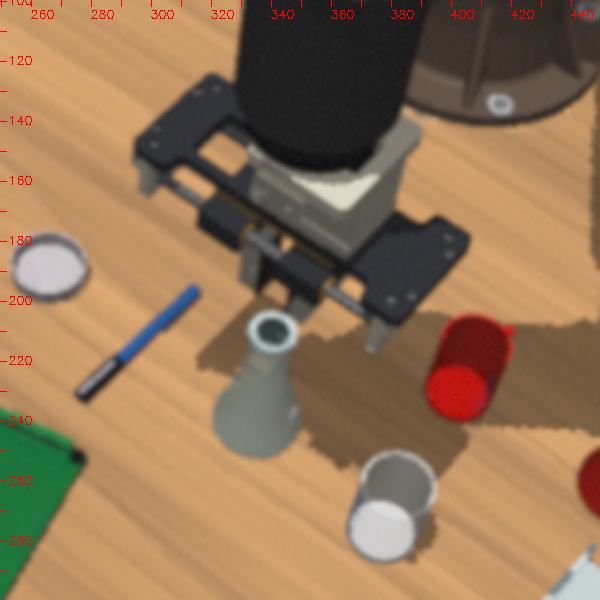

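Run:
```python
from m import *
print(w2p("scene",[[438.4,101,119.8],[438.6,101,115]]),w2p("top",[[438.4,101,119.8],[438.6,101,115]]))
im=bot.camera("top"); crop(im,180,180,300,300,5,'pics/f2.png')
im=bot.camera("scene"); crop(im,310,160,380,260,6,'pics/f3.png')
```

```text
[[340.7954077  209.33022815]
 [340.47368549 210.74889002]] [[224.58891771 225.07727006]
 [224.86792765 225.30213006]]
```

View pics/f2.png

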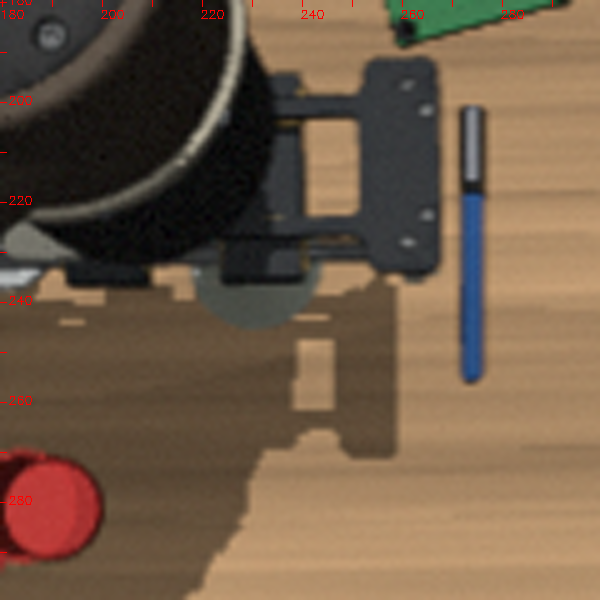

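View pics/f3.png

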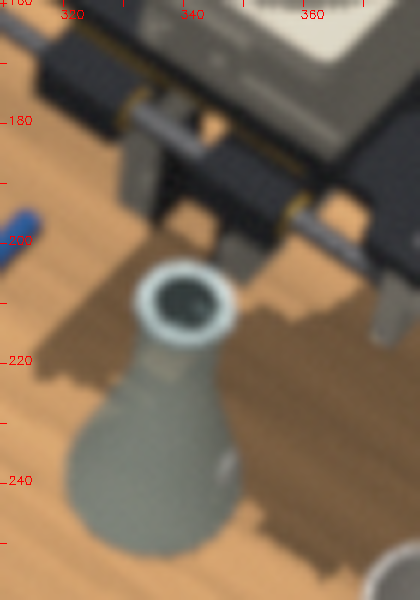

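The grip missed: width 20 mm and the flask hasn't moved. The finger tips are at about (333,197) and (349,206) in the scene view, but the TCP projects to (341,209). I need to know whether the calibration or the scene estimate is off, so I'll lift clear and compare tool and image at a few known poses.

Run:
```python
from m import *
bot.line_to([438.6,101,190],250); 
bot.move_gripper(60)
bot.line_to([500,30,190],250);s=st()
print(s['eef_rot'],s['joint_pos'])
P=[s['tcp_pos'],s['tcp_pos']+[0,30,0],s['tcp_pos']-[0,30,0],s['tcp_pos']+[0,0,66]]
for n,b in(("scene",(180,80,380,260)),("top",(150,80,350,280))):
    im=bot.camera(n).copy(); print(n,w2p(n,P).round(1).tolist())
    for u in w2p(n,P): cv2.drawMarker(im,tuple(np.round(u).astype(int).tolist()),(255,0,0),0,5,1)
    crop(im,*b,3,f'pics/g_{n}.png')
```

```text
t 6.7 tcp [500.1  29.3 189.6] F [-0.7  0.5  0. ] w 60.2 j6 1.12
[ 9.99999502e-01 -8.98305904e-04 -4.12890691e-04  1.34269464e-04] [ 4.51354342e-01  6.89749695e-02 -3.59502610e-01 -1.31126239e-04
 -1.14317886e+00  1.11769980e+00]
scene [[293.6, 187.9], [306.3, 196.7], [281.3, 179.3], [294.9, 165.7]]
top [[255.8, 188.6], [240.8, 189.0], [270.8, 188.2], [253.8, 180.7]]
```

View pics/g_scene.png

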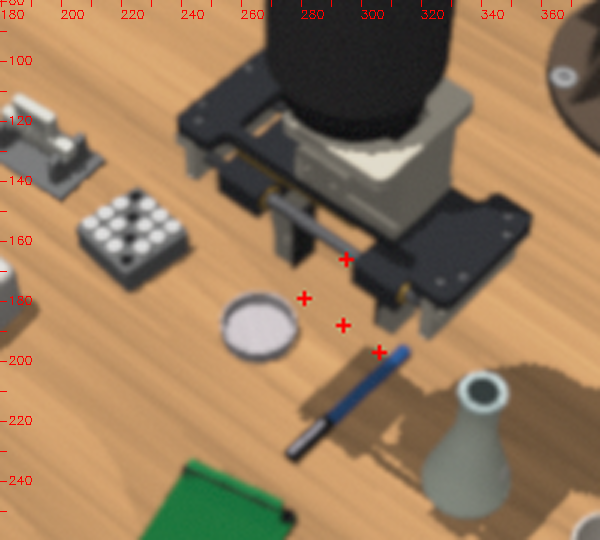

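View pics/g_top.png

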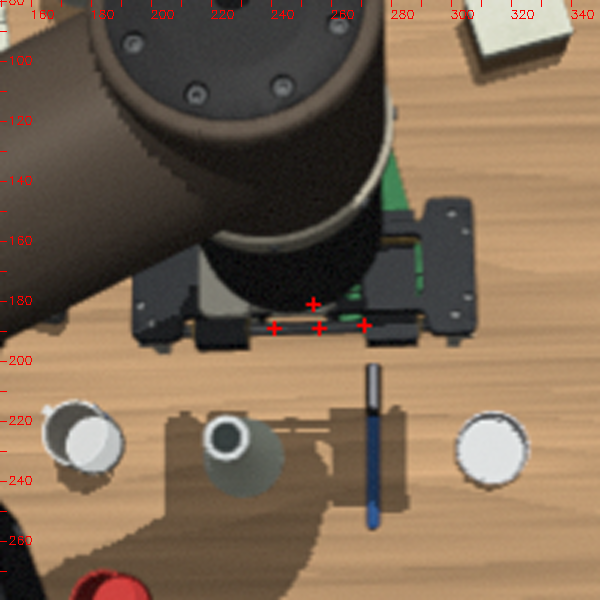

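```bash
cat >> fit.py <<'E'
def tri(ut,us):
    def f(P): return np.r_[w2p("top",P)[0]-ut,w2p("scene",P)[0]-us]
    s=least_squares(f,[500,0,200.]);return s.x.round(1),s.fun.round(1)
E
python3 - <<'E'
from m import *
im=bot.camera("scene"); crop(im,230,90,370,200,5.5,'pics/g1.png')
im=bot.camera("top"); crop(im,190,140,320,210,6,'pics/g2.png')
print(tri((204,195.7),(323,190)),tri((301,193),(245,137)))
E
```

```text
(array([489. , 106.9, 238.5]), array([ 9.5, -5.9, 10.1,  1.5])) (array([489.5, -74.8, 237. ]), array([ 8.6, -6. , 10. ,  2.4]))
```

View pics/g1.png

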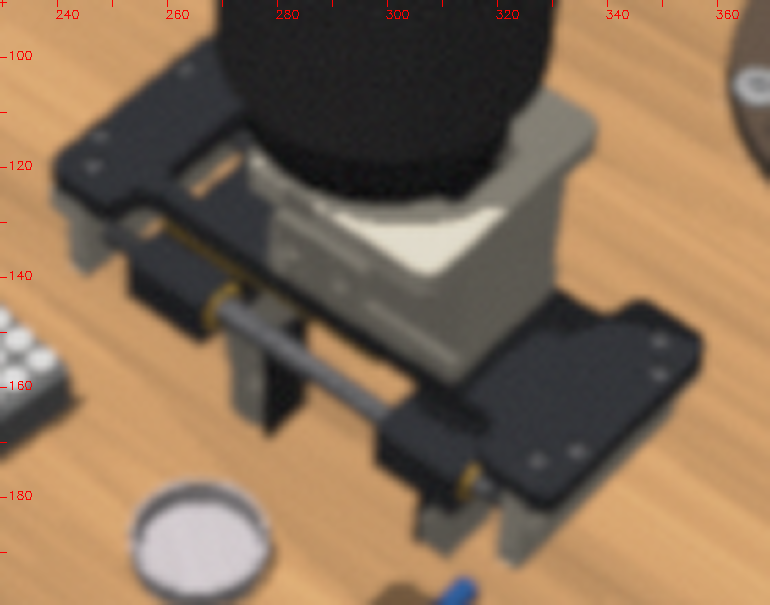

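View pics/g2.png

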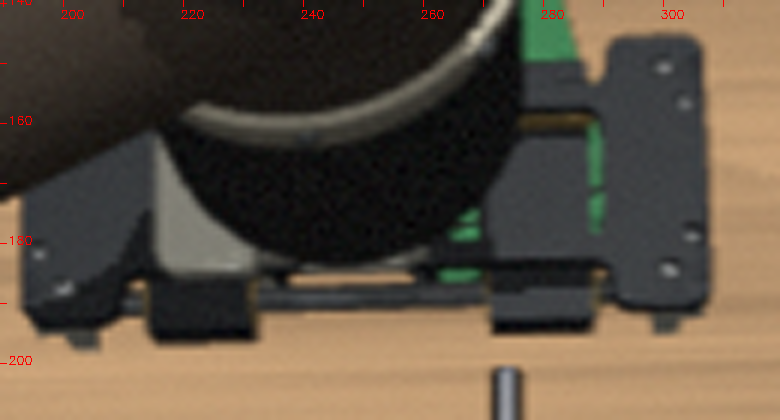

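Run:
```python
from m import *
for a in [((298.5,151),(245,120)),((302,157),(246.5,114.5)),((303,179),(262.5,102.5)),((194,182),(347.5,158)),((199,188),(347.5,152))]: print(tri(*a))
print(w2p("top",[[0,0,0],[0,0,60]]),w2p("scene",[[0,0,0],[0,0,150]]))
```

```text
(array([530.8, -53.3, 336.5]), array([ 1. , -0.7,  1.2,  0.3]))
(array([520.2, -59.2, 337. ]), array([ 1.2, -0.9,  1.4,  0.4]))
(array([481.8, -58.9, 336.6]), array([ 0.9, -0.6,  1. ,  0.2]))
(array([482.8, 122.6, 336.1]), array([ 1.6, -1. ,  1.8,  0.2]))
(array([472.2, 114.6, 335. ]), array([ 1.4, -0.9,  1.6,  0.2]))
[[277.69193788 422.2249763 ]
 [277.43650307 430.20606849]] [[406.10834576 107.8892338 ]
 [418.32106347  63.73785756]]
```

Run:
```python
from m import *
for z in (190,210,225,240): print(z,w2p("scene",[[509.6,-.8,z],[490.6,-.8,z],[509.6,-21.8,z],[509.6,59.4,z],[490.6,59.4,z],[509.6,80.4,z]]).round(1).tolist())
```

```text
190 [[277.9, 182.2], [284.6, 176.1], [269.4, 176.3], [303.0, 199.9], [309.6, 193.4], [312.0, 206.2]]
210 [[278.0, 175.7], [284.8, 169.5], [269.4, 169.7], [303.5, 193.5], [310.2, 187.0], [312.7, 199.9]]
225 [[278.1, 170.6], [284.9, 164.4], [269.3, 164.6], [303.9, 188.5], [310.7, 182.0], [313.2, 195.0]]
240 [[278.1, 165.5], [285.1, 159.2], [269.3, 159.4], [304.3, 183.5], [311.2, 176.9], [313.8, 190.0]]
```

Both views triangulate the gripper plate laterally where the state says it is. The visible finger ends are about 38 mm higher than the reported TCP, which would explain why the fingers closed above the rim. I'll check this by gently touching an empty patch of table at (540,140).

Run:
```python
from m import *
bot.move_gripper(10)
bot.line_to([540,140,190],300); bot.line_to([540,140,30],250); bot.line_to([540,140,8],60)
s=st("near")
f0=s['contact_force'][2]; z=8
while z>-45:
    z-=2
    try: bot.line_to([540,140,z],40)
    except Exception as e: print("exc",z,e); break
    s=bot.read_state()
    if abs(s['contact_force'][2]-f0)>4: break
st("end %g"%z)
```

```text
near t 9.7 tcp [539.8 139.9   7.7] F [ 0.5 -0.7 -0.2] w 9.9 j6 0.97
end -40 t 15.7 tcp [540.2 140.  -38.5] F [-5.9 -1.2 16.6] w 10.1 j6 0.97
```

Confirmed: the fingers touch the table at a reported z of about −38.5, so the tip is 38.5 mm above the reported TCP. I'll correct for that and retry the flask.

```bash
cat >> m.py <<'E'
OFF=38.5
def go(x,y,z,v=150,phi=None):
    p=[x,y,z-OFF]
    bot.line_to(p,v,None if phi is None else ori(p,phi))
E
python3 - <<'E'
from m import *
go(540,140,80,200); bot.move_gripper(86); go(540,140,160,300)
go(438.6,101,160,300,np.pi/2); go(438.6,101,79,150); st("down")
bot.move_gripper(10,20); s=st("grip")
if s['width']>24:
    go(438.6,101,110,100); st("lift")
im=bot.camera("scene"); crop(im,250,100,450,300,3,'pics/i1.png')
E
```

```text
down t 19.2 tcp [439.2 101.2  40.6] F [-0.3 -0.2  0.8] w 86.1 j6 0.9
grip t 20.1 tcp [438.5 101.   40.4] F [-0.7  0.2 -0.9] w 27.1 j6 0.9
lift t 20.6 tcp [438.5 101.1  71.4] F [ 0.1 -0.3 -1.2] w 27.1 j6 0.9
```

View pics/i1.png

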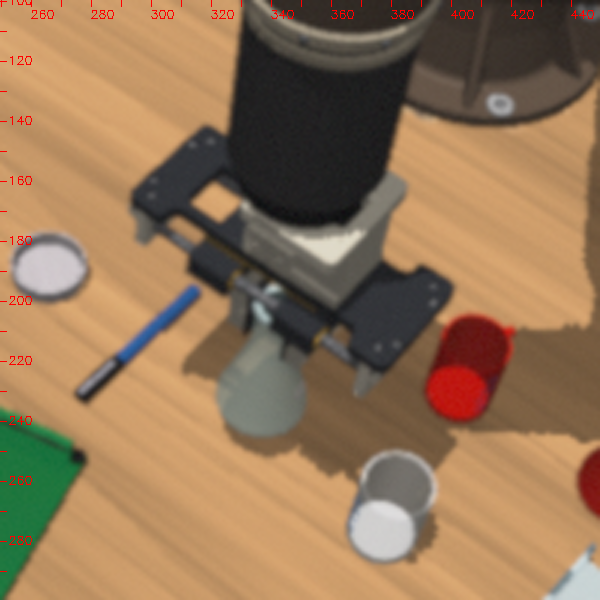

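The flask is gripped by the neck, at 27 mm width, and hangs upright. On to the stirrer.

Run:
```python
from m import *
go(438.6,101,200,250); go(604.8,-302.5,200,350); go(604.8,-302.5,165,150); st()
f0=bot.read_state()['contact_force'][2]
for z in (160,157,155.5,154.5,153.5):
    go(604.8,-302.5,z,40); s=bot.read_state()
    if s['contact_force'][2]-f0>3: break
st("z%g"%z)
bot.move_gripper(60); st("open")
go(604.8,-302.5,215,250)
im=bot.camera("scene"); crop(im,70,60,230,240,3.3,'pics/j1.png')
go(480,-180,180,400)
im=bot.camera("top"); crop(im,300,80,450,260,3.3,'pics/j2.png'); st()
```

```text
t 22.9 tcp [ 604.5 -301.6  126.7] F [-0.2 -0.  -0.8] w 27.0 j6 1.75
z153.5 t 24.2 tcp [ 605.1 -302.7  115.5] F [0.3 0.3 2.5] w 27.1 j6 1.75
open t 25.0 tcp [ 604.8 -302.5  115. ] F [-0.5 -0.2 -0.6] w 60.1 j6 1.75
 t 26.1 tcp [ 480.2 -179.9  141.5] F [0.4 0.3 0.7] w 59.9 j6 1.55
```

View pics/j1.png

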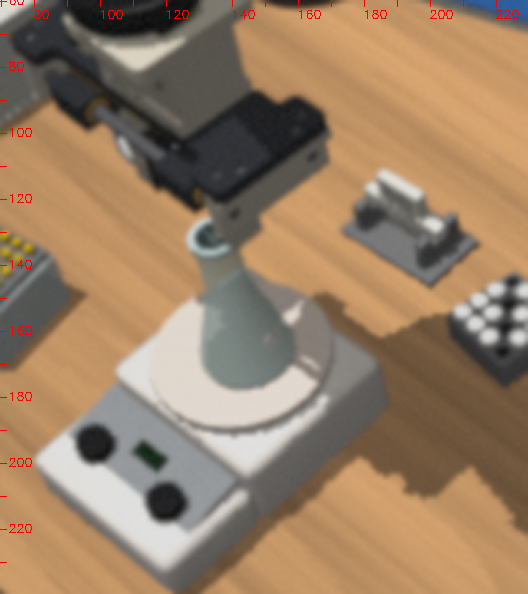

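View pics/j2.png

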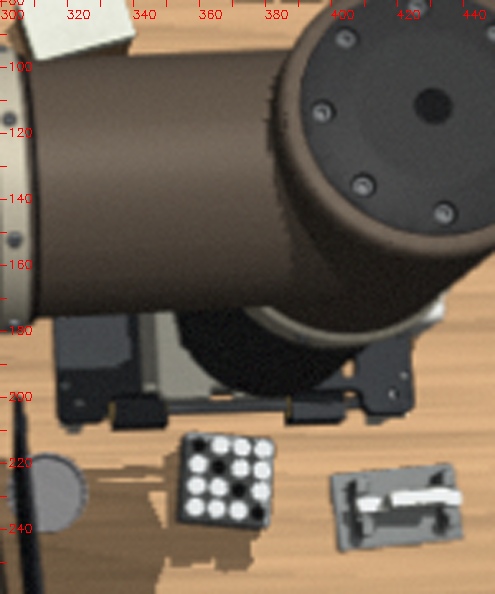

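The flask stands in the middle of the plate (base at about (144,165), plate centre (144.5,167)). Next the dish.

Run:
```python
from m import *
bot.move_gripper(80)
go(439,-94.5,110,300,0); go(439,-94.5,15,200); go(439,-94.5,4,60); st("down")
bot.move_gripper(30,8); st("grip")
go(439,-94.5,60,120); st("lift")
im=bot.camera("scene"); crop(im,190,80,370,250,3.4,'pics/k1.png')
```

```text
down t 29.4 tcp [439.3 -94.4 -34. ] F [-0.3  0.2 -0.2] w 80.0 j6 -0.23
grip t 29.9 tcp [439.2 -94.5 -34.3] F [-0.9  0.3  2.9] w 55.9 j6 -0.23
lift t 30.5 tcp [438.7 -94.5  21.1] F [ 0.6 -0.4 -1. ] w 56.0 j6 -0.23
```

View pics/k1.png

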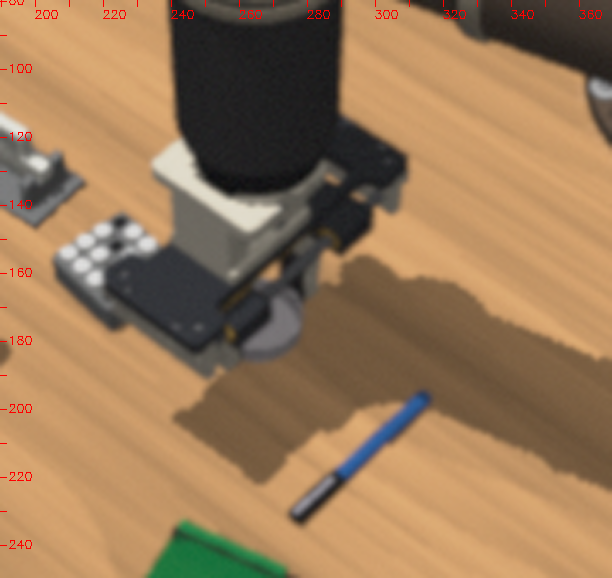

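Run:
```python
from m import *
go(439,-94.5,130,250); go(623,305,130,350); go(623,305,58,200); st()
f0=bot.read_state()['contact_force'][2]
for z in (53,50.5,49.5,48.5,47.5):
    go(623,305,z,40); s=bot.read_state()
    if s['contact_force'][2]-f0>2.5: break
st("z%g"%z)
bot.move_gripper(74); go(623,305,130,250)
t0=[428.7,367.2,3.072]
bot.move_gripper(86)
go(t0[0],t0[1],130,300,t0[2]+np.pi/2); st()
im=bot.camera("scene"); crop(im,280,280,480,420,4,'pics/l1.png')
im=bot.camera("top"); crop(im,90,80,240,280,3,'pics/l2.png')
```

```text
t 32.9 tcp [623.4 304.4  20.3] F [-0.1  0.1  0.5] w 55.9 j6 -0.74
z48.5 t 33.9 tcp [623.1 305.1  10.6] F [-1.2 -1.   3.9] w 56.5 j6 -0.74
 t 37.1 tcp [429.  367.1  91.5] F [-1.2 -0.6 -0.1] w 85.7 j6 0.45
```

View pics/l1.png

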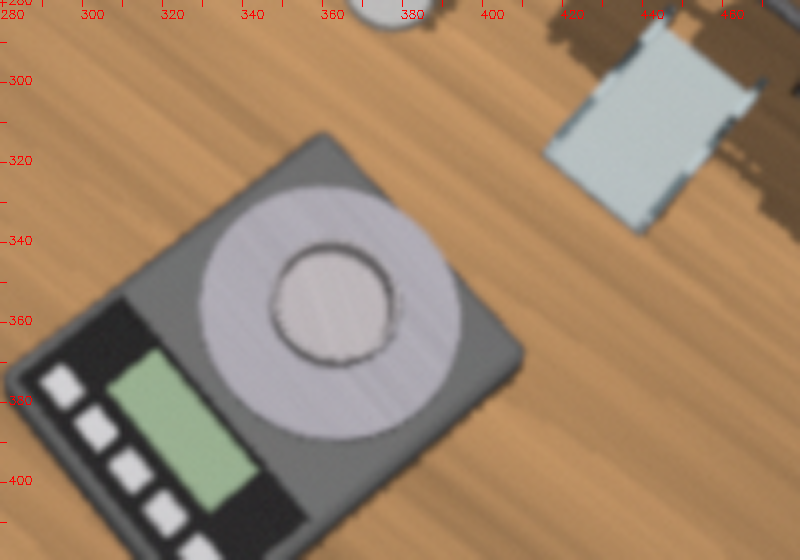

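View pics/l2.png

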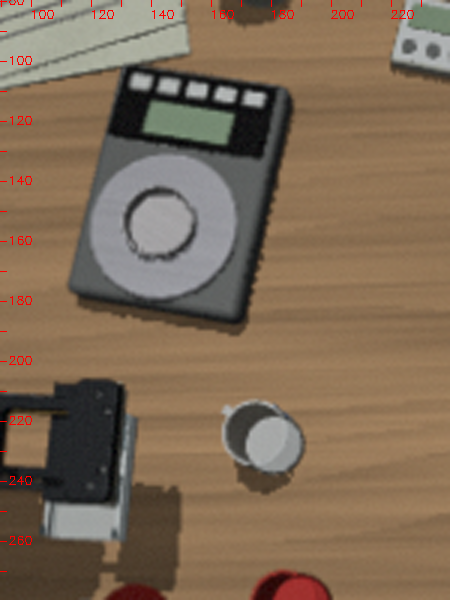

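The dish sits centred on the pan, at about (362,356) against the pan centre (363,357). Next I'll grasp the tray.

Run:
```python
from m import *
t0=[428.7,367.2,3.072]
go(t0[0],t0[1],20,200); go(t0[0],t0[1],4.5,60); st("down")
bot.move_gripper(40,20); st("grip")
go(t0[0],t0[1],120,200); st("lift")
im=bot.camera("scene"); crop(im,370,180,540,340,3.6,'pics/n1.png')
```

```text
down t 38.3 tcp [428.6 367.  -34.1] F [-0.2  0.3 -0.5] w 86.2 j6 0.45
grip t 38.9 tcp [428.8 367.3 -33.8] F [-0.2  0.7  1.3] w 62.0 j6 0.45
lift t 39.6 tcp [428.1 366.5  80.5] F [ 0.7  0.9 -1.1] w 61.8 j6 0.45
```

View pics/n1.png

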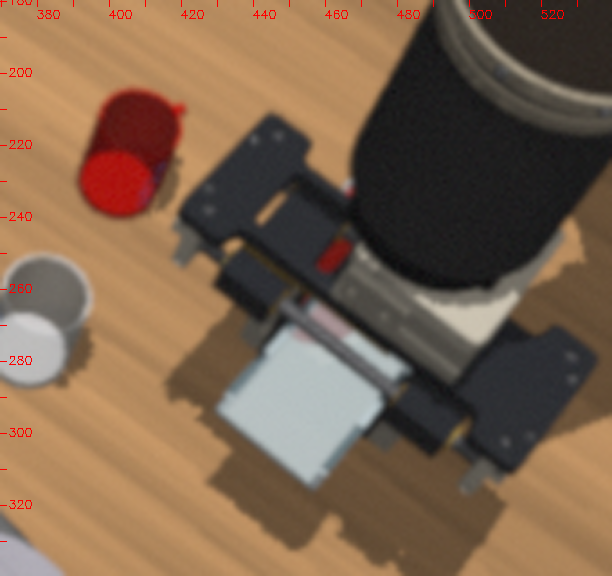

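The tray is held level. I'll carry it to just above the stand and compare tray and dams before lowering.

Run:
```python
from m import *
S0=[623.5,6,.228]
go(S0[0],S0[1],120,300,S0[2]+np.pi+np.pi/2); go(S0[0],S0[1],47,150); st()
im=bot.camera("scene"); 
tr=[S0[0],S0[1],S0[2]]
zb=42.5
L=[(place(tr,[(50,31,z),(50,-31,z),(-50,-31,z),(-50,31,z)]),c) for z,c in((zb,(0,255,0)),(zb+26,(0,0,255)))]
L.append((place(S0,[(60,37,33),(60,-37,33),(-60,-37,33),(-60,37,33)]),(255,0,255)))
over("scene",im,L,'pics/p1.png',(180,200,320,330),5.5)
over("scene",im,[],'pics/p1b.png',(180,200,320,330),5.5)
```

```text
t 41.8 tcp [624.    6.5   9.2] F [0.4 0.  0.1] w 62.2 j6 1.48
```

View pics/p1.png

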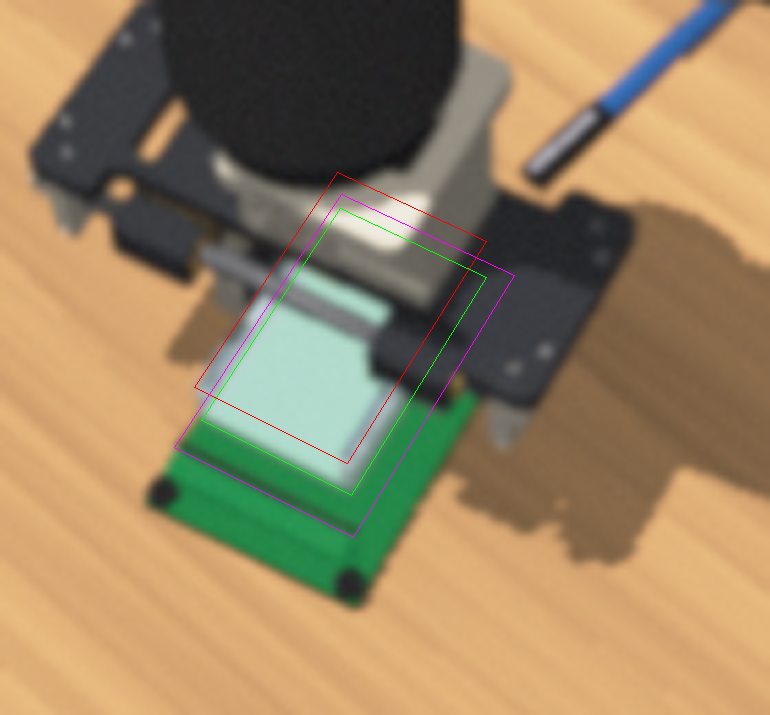

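View pics/p1b.png

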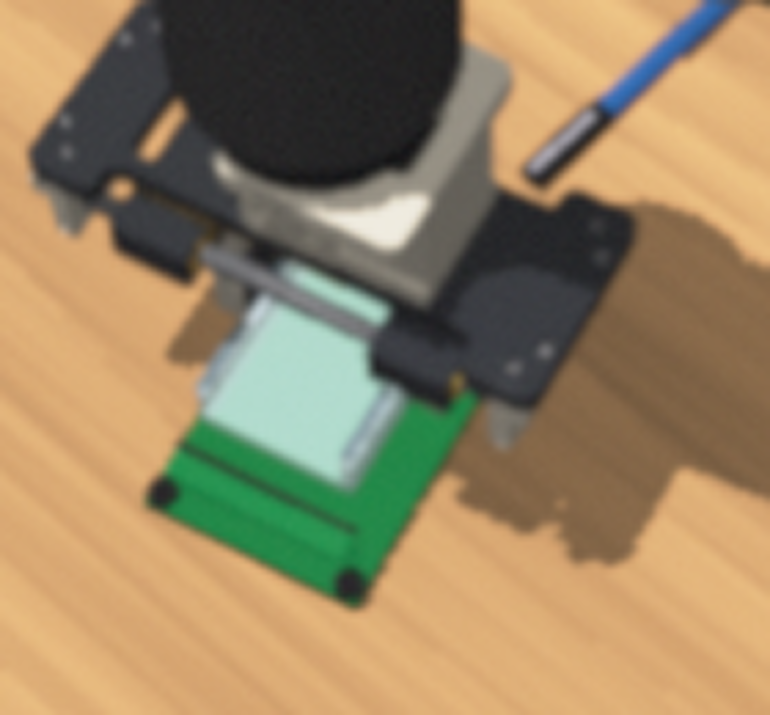

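Tray and dam line match the prediction to within about 1 px, and the yaw agrees. Lowering now.

Run:
```python
from m import *
S0=[623.5,6,.228]
f0=bot.read_state()['contact_force']
for z in (36,30,25,21,18,16,14.5,13.5,12.5,11.8):
    go(S0[0],S0[1],z,40); s=bot.read_state(); d=s['contact_force']-f0
    if np.linalg.norm(d)>4: print(z,d.round(1))
    if np.linalg.norm(d)>12 or (z<15 and d[2]>3): break
st("z%g"%z)
im=bot.camera("scene"); over("scene",im,[],'pics/q1.png',(180,200,320,330),5.5)
```

```text
11.8 [-2.  -0.1  9.1]
z11.8 t 44.6 tcp [623.7   6.  -25.8] F [-2.3  0.5  8.2] w 61.4 j6 1.48
```

View pics/q1.png

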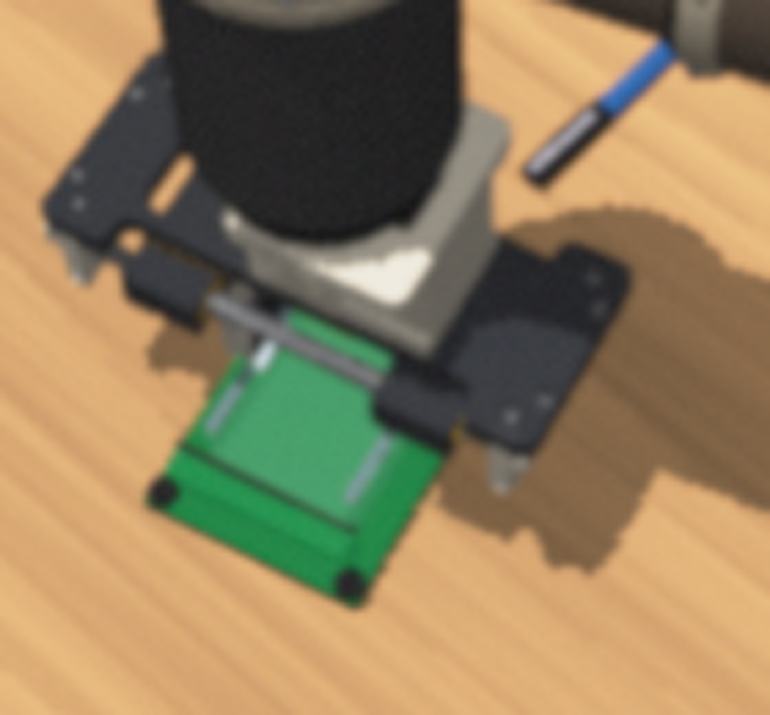

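Run:
```python
from m import *
S0=[623.5,6]; c=[422.5,-349.4]
bot.move_gripper(84); st("open"); go(*S0,150,300)
bot.move_gripper(45)
go(*c,150,350,.073); st("above comb")
imt=bot.camera("top"); over("top",imt,[],'pics/r1.png',(225,110,320,200),6)
ims=bot.camera("scene"); over("scene",ims,[],'pics/r2.png',(190,220,300,320),6)
```

```text
open t 45.3 tcp [623.5   6.  -26.8] F [-0.5  0.1 -0.6] w 83.8 j6 1.48
above comb t 48.6 tcp [ 422.9 -348.9  111.5] F [ 0.5  0.2 -0.6] w 45.1 j6 0.41
```

View pics/r1.png

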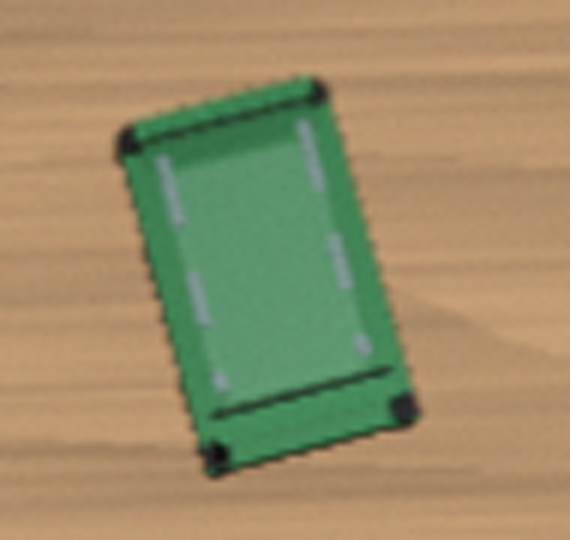

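View pics/r2.png

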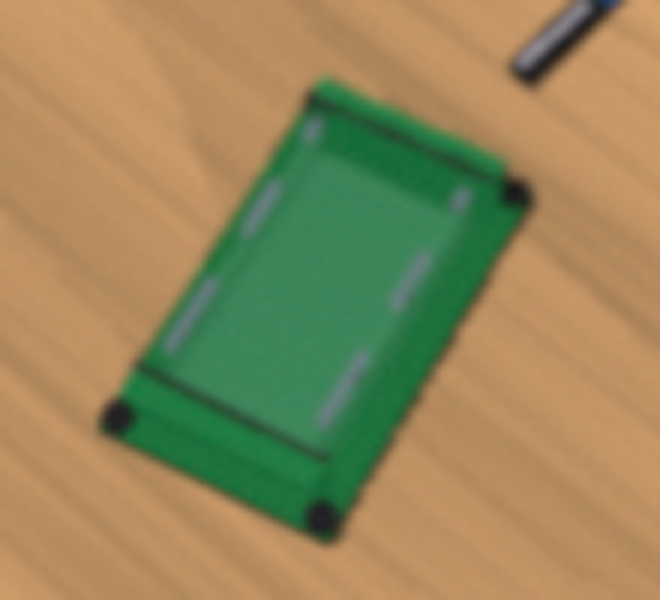

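The tray is down between the dams with its end slots toward the robot. I'll locate the end-slot pair from both views.

Run:
```python
from m import *
f=lambda p,o:[(p[0]+.5)/6-.5+o[0],(p[1]+.5)/6-.5+o[1]]
a=p2w("top",[f((211,348),(225,110)),f((354,312),(225,110))],34)
b=p2w("scene",[f((293,163),(190,220)),f((440,231),(190,220))],34)
print(a.round(1).tolist(),a.mean(0).round(1),np.arctan2(*(a[0]-a[1])[[0,1]]))
print(b.round(1).tolist(),b.mean(0).round(1))
c,s=np.cos(.228),np.sin(.228); print("nominal",623.5-32*c,6-32*s)
fit("tray in stand",[623,6,3.37],[(k,f(p,o),m) for k,p,o,m in [
 ("top",(160,157),(225,110),(-50,-29,34)),("top",(221,391),(225,110),(50,-29,34)),("top",(302,122),(225,110),(-50,29,34)),("top",(364,355),(225,110),(50,29,34)),
 ("scene",(170,352),(190,220),(-50,29,34)),("scene",(315,120),(190,220),(50,29,34)),("scene",(322,427),(190,220),(-50,-29,34)),("scene",(464,189),(190,220),(50,-29,34))]])
```

```text
[[586.3, 27.4, 34.0], [599.4, -29.5, 34.0]] [592.8  -1.1  34. ] -0.22586145107362776
[[598.7, -28.7, 34.0], [585.3, 26.5, 34.0]] [592.   -1.1  34. ]
nominal 592.3281471226773 -1.232951554832133
tray in stand [623.309   6.136   3.377]
[[0.1, 0.4], [0.5, 0.3], [-0.2, 0.1], [0.3, 0.1], [-0.4, 0.2], [0.3, 0.3], [-0.2, 0.3], [0.3, 0.3]]
```

Both views put the tray at (623.3, 6.1) with yaw 0.235, and the slots at (592.4, −1.1). Next the comb.

Run:
```python
from m import *
c=[422.5,-349.4]
go(*c,70,250); go(*c,36,80); s=st("down")
bot.move_gripper(5,20); st("grip")
go(*c,80,100); st("lift")
im=bot.camera("scene"); over("scene",im,[],'pics/s1.png',(120,50,260,170),5.5)
```

```text
down t 49.7 tcp [ 422.9 -349.6   -2. ] F [-0.3  0.   0.9] w 45.0 j6 0.41
grip t 50.4 tcp [ 422.5 -349.4   -2.4] F [-0.6 -0.3  0.8] w 9.9 j6 0.41
lift t 51.0 tcp [ 422.3 -349.2   41.3] F [-1.4 -0.3 -0.7] w 9.7 j6 0.41
```

View pics/s1.png

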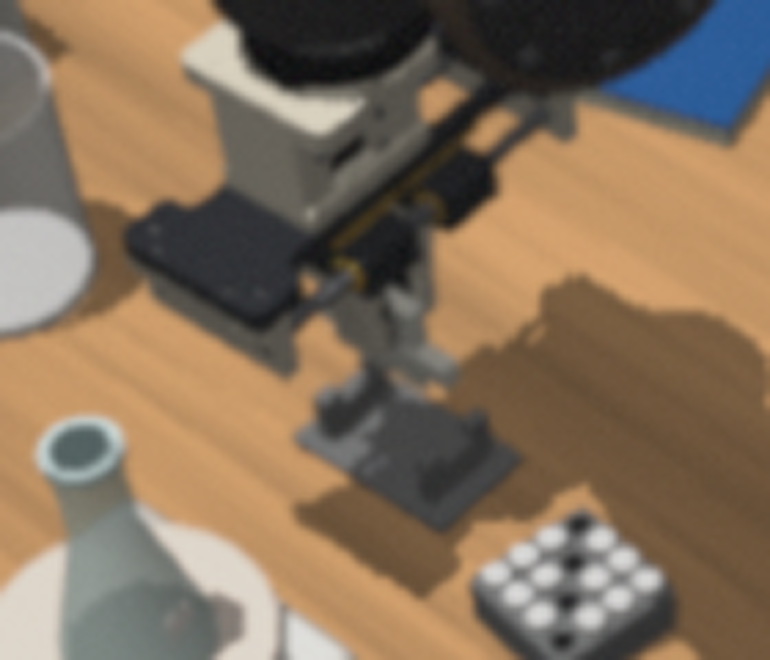

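Run:
```python
from m import *
c=[422.5,-349.4]; g=[592.4,-1.2]
go(*c,150,250); go(*g,150,330,.235); go(*g,70,200); st()
ims=bot.camera("scene"); over("scene",ims,[],'pics/t1.png',(180,190,320,310),5.5)
```

```text
t 53.3 tcp [592.7  -2.1  32.2] F [0.1 0.1 0.8] w 10.0 j6 -0.09
```

View pics/t1.png

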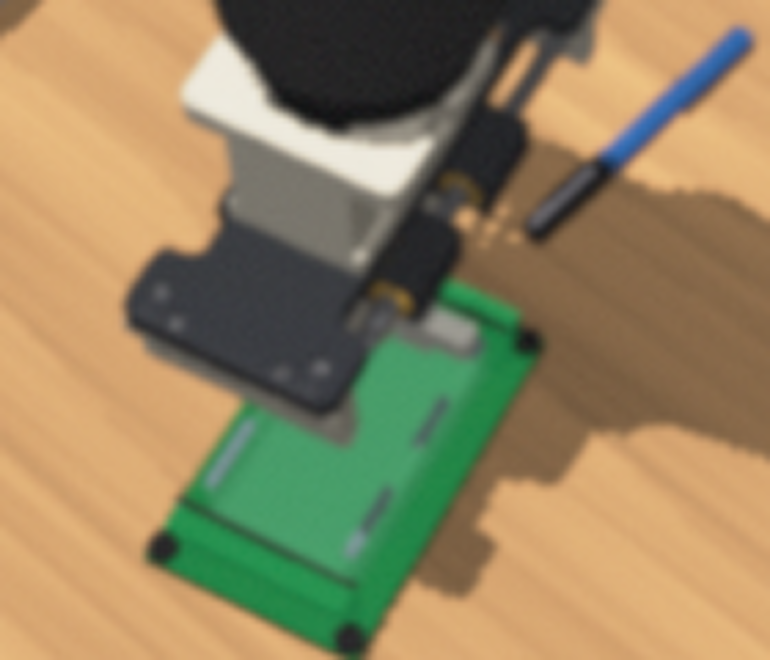

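Run:
```python
from m import *
g=[592.4,-1.2]
f0=bot.read_state()['contact_force']
for z in (60,52,47,44.5,43,42,41,40,39.3):
    go(*g,z,40); s=bot.read_state(); d=s['contact_force']-f0
    if np.linalg.norm(d)>3: print(z,d.round(1))
    if np.linalg.norm(d)>8 or (z<43 and d[2]>3): break
st("z%g"%z)
ims=bot.camera("scene"); over("scene",ims,[],'pics/u1.png',(180,190,320,310),5.5)
```

```text
39.3 [-1.5  0.8  8.1]
z39.3 t 55.9 tcp [592.6  -1.2   1.5] F [-1.8  0.7  7.4] w 10.1 j6 -0.09
```

View pics/u1.png

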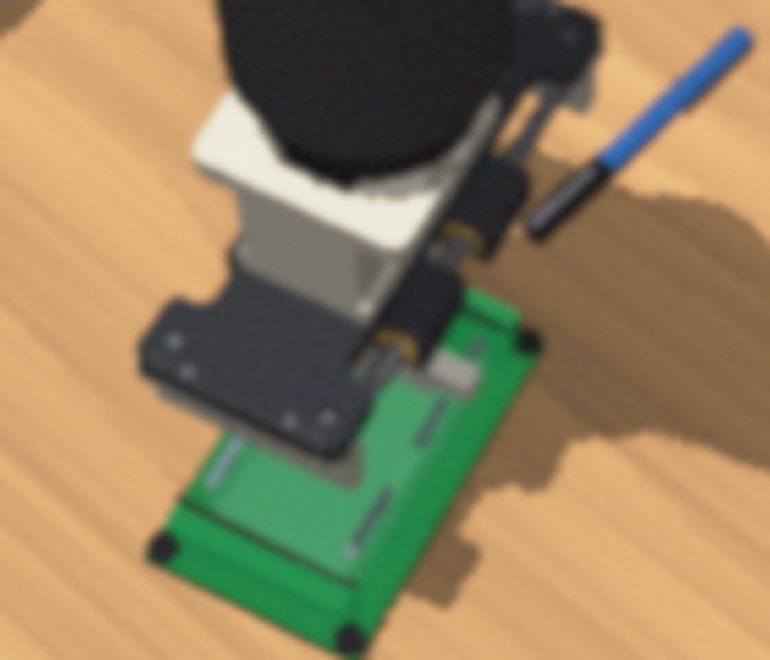

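Contact came only at the slot-bottom height (6 mm lower than the wall tops), so the comb is seated. I'll release it and go to the beaker.

Run:
```python
from m import *
g=[592.4,-1.2]; b=[452.3,221]
bot.move_gripper(40); st("open"); go(*g,80,150); go(*g,130,300)
bot.move_gripper(80)
go(*b,130,350,-np.pi/4); st()
ims=bot.camera("scene"); over("scene",ims,[],'pics/v1.png',(190,200,320,320),5.5)
imt=bot.camera("top"); over("top",imt,[],'pics/v2.png',(225,110,320,200),6)
```

```text
open t 56.7 tcp [592.4  -1.2   0.8] F [-0.1 -1.   0.5] w 39.9 j6 -0.09
 t 59.7 tcp [452.4 220.7  91.5] F [ 0.4  0.6 -0.9] w 80.2 j6 -1.63
```

View pics/v1.png

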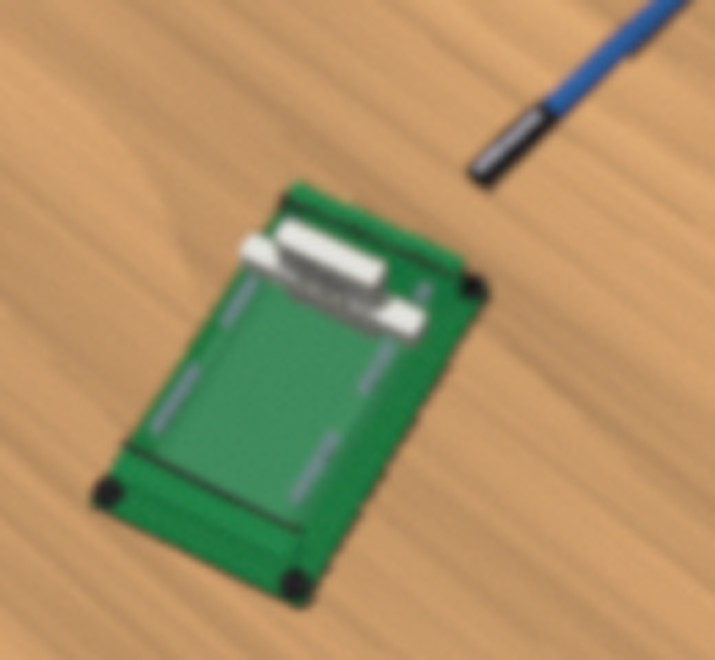

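View pics/v2.png

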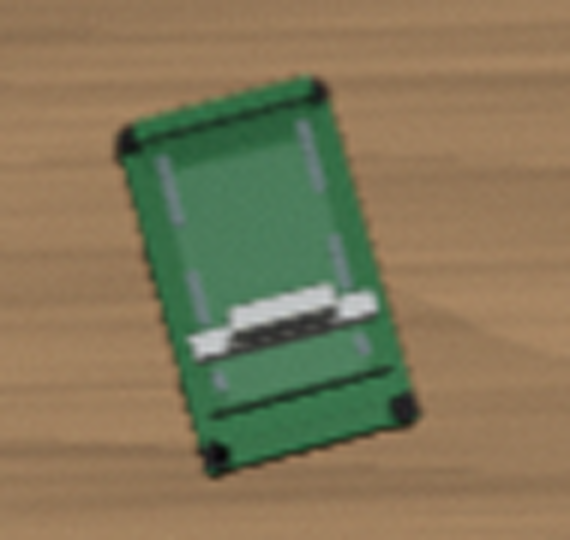

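The comb stands upright in the end slots with both bar ends between the wall-top segments. Now the beaker.

Run:
```python
from m import *
b=[452.3,221]; d=[648.5,-101.1]
go(*b,40,200); go(*b,24,80); st("down")
bot.move_gripper(30,10); s=st("grip")
assert s['width']>42
go(*b,130,200); st("lift")
go(*d,130,330,.23); go(*d,35,200)
f0=bot.read_state()['contact_force'][2]
for z in (28,26,25,24,23.2):
    go(*d,z,40); s=bot.read_state()
    if s['contact_force'][2]-f0>2.5: break
st("z%g"%z)
bot.move_gripper(72); go(*d,100,200); go(*d,150,300); st()
go(450,100,200,350); 
for n in("top","scene"):
    im=bot.camera(n); cv2.imwrite(f"pics/w_{n}.png",im[:,:,::-1])
st()
```

```text
down t 60.7 tcp [452.6 221.2 -13.9] F [0.6 0.4 1.1] w 80.2 j6 -1.63
grip t 61.3 tcp [452.4 221.1 -14.4] F [-0.7 -0.4  1.9] w 49.4 j6 -1.63
lift t 62.0 tcp [451.6 220.6  90.6] F [-0.5  0.  -0.5] w 49.9 j6 -1.63
z23.2 t 65.5 tcp [ 648.8 -101.2  -14.4] F [-1.9 -0.   6.9] w 49.9 j6 0.09
 t 67.0 tcp [ 649.1 -101.   112.4] F [-0.7 -0.1 -0.8] w 71.5 j6 0.09
 t 68.1 tcp [450.1  99.2 160.6] F [ 0.7 -0.7 -0.2] w 72.1 j6 -0.42
```

View pics/w_top.png

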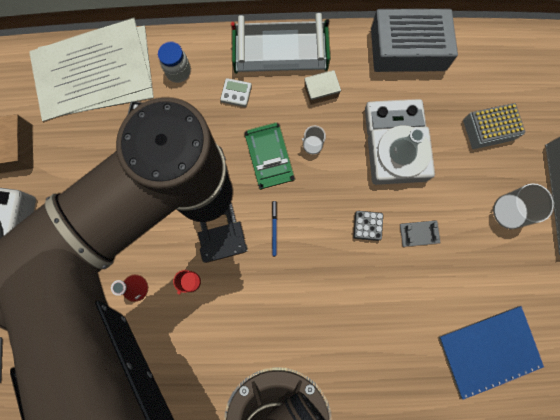

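View pics/w_scene.png

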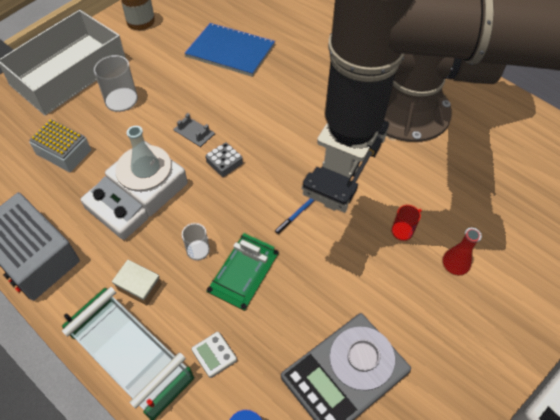

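Everything looks placed. One last numerical check, using overlays at the targets in both views.

Run:
```python
from fit import *
T="top";S="scene";R=(0,0,255);G=(0,255,0)
t=cv2.imread('pics/w_top.png')[:,:,::-1];s=cv2.imread('pics/w_scene.png')[:,:,::-1]
L=[(circ(604.8,-302.5,75,32),G),(circ(604.8,-302.5,190,14),R),(circ(648.5,-101.1,0,25),G),(circ(648.5,-101.1,70,25),R)]
cb=[592.3,-1.2,.235]
L+=[(place(cb,[(5,37,40),(5,-37,40),(-5,-37,40),(-5,37,40)]),G),(place(cb,[(5,21,64),(5,-21,64),(-5,-21,64),(-5,21,64)]),R)]
over(T,t,L,'pics/x1.png',(235,85,440,200),3.8)
over(S,s,L,'pics/x2.png',(75,115,290,315),3)
```

```text
(no output)
```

View pics/x1.png

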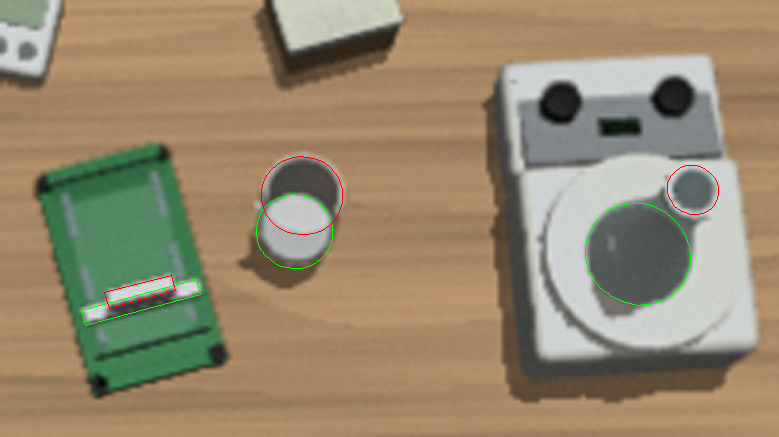

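View pics/x2.png

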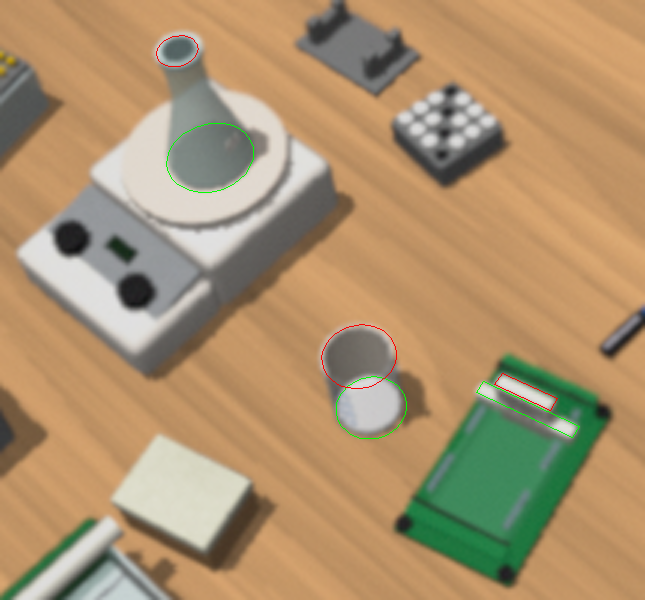

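Run:
```python
from m import *
st(); bot.close_job()
```

```text
t 68.1 tcp [450.1  99.2 160.6] F [ 0.7 -0.7 -0.2] w 72.1 j6 -0.42
the job is handed in; nothing more can be done
```

The bench is set out and the job was handed in at 68 s of the 125 s allowed; no verdict is reported back.

**Final checks** (camera overlays in both views, plus forces while lowering):
- **Tray:** flat between the dams, within about 1 mm and 0.01 rad of my estimate of the stand.
- **Comb:** upright in the end slots. Contact came at slot-bottom height, and both bar ends show between the wall tops.
- **Flask:** upright on the stirrer, about 4 mm or less off the middle of the plate.
- **Dish:** about 3 mm off the middle of the balance pan.
- **Beaker:** upright on the stirrer's side, about 2–3 mm from the point 110 mm from the stand.
- **Tube rack, pen and red look-alikes:** not touched, and no shift visible in the pictures.

**What went wrong or disagreed:**
- **Finger height:** the first grasp of the flask closed above its rim. The real finger ends sit about 38.5 mm above the reported TCP. I confirmed this by triangulating from the pictures and by a light touch on the table (about 17 N), then corrected every height.
- **Camera views:** the two views disagreed by up to 6 mm on the flask at first (about 3 mm for the other objects), so I used the averages.

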